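# Gauge two lens-tube sleeves and sort them by fit

## Robot

A 6-joint arm with a two-finger parallel gripper is mounted at the origin on the work surface. World frame = base frame: x ahead of the robot, y to its left, z up, the work surface at z = 0. Lengths are in m, angles in rad, forces in N, time in s.
With the tool pointing down it reaches from about 0.35 to 0.775 m from the base axis. Payload 5.5 kg.
Tool frame: the origin (TCP) lies between the finger pads, 19 mm behind the fingertips; this is the grasp point; z points along the fingers, y is the line along which they close (so a half turn about z gives the same grasp; the last joint's range is limited). The gripper opens to 85 mm and grips with 20 to 120 N. Pads are 22 mm wide; open, the fingers measure 114 mm over their backs; the gripper's body (76 mm by 85 mm) begins 54 mm behind the grasp point. The pads swing forward as they close: fully open they stand 13 mm farther back than shut.
Start: joints at [-1.47, 0.313, 0.046, 1.304, 0, 1.431], TCP at [0.137, -0.558, 0.25] pointing down, gripper open.
Joint ranges: [-2.76, 2.76], [-0.86, 1.69], [-1.03, 1.26], [-2.2, 2.34], [-1.47, 1.5], [-3.14, 3.14]. Speed limits (rad/s): [2.57, 2.57, 3.14, 3.14, 3.14, 3.14].

## Interface

Orientations are given as a unit quaternion [w, x, y, z].
In Python, from workcell import env gives the robot as it stands.
- The arm moves only by the shell command python3 -m pendant 'ROWS' [FORCE]. ROWS is JSON, a list of rows, each an object with "travel": the shift along the tool's x, y, z scaled (see below), a list of three; "rot": the turn, a rotation vector about the tool's x, y, z scaled (see below), a list of three; "fingers": the opening, from -1 (shut) to 1 (fully open). In form: [{"travel": [dx, dy, dz], "rot": [wx, wy, wz], "fingers": fingers}, ...]. A call has 1 to 10 rows; each row is the pose to reach, as a shift and turn from the pose commanded when the call began, along the tool's axes at that moment; what a row does not reach only later rows make up. The controller multiplies each number of a shift by 0.12 m and each number of a turn by 60 degrees. A row lasts 1/10 s, in which the tool goes at most 50 mm and 8.59 degrees, less where a joint would pass 70% of its speed; a pose out of reach is approached as far as the arm can. A call with a number of a shift or a turn outside -1 to 1 is refused whole. A call with a gripper value outside its range is refused whole. The fingers move at their own pace and stop on an object; FORCE is the grip in N (left out, the last holds). Time passes only in rows, so rows that repeat a pose let the fingers close. It gives the time, the measured TCP pose, the force, the opening and the grip force at its end, in the units of the state.
- env.get_state(): the state, without advancing time (a new reading comes with each control period).
- env.read_camera(name): name is "side" or "top"; returns (picture, depth): 384x512x3 uint8, blue, green, red; 384x512 float32, m along the optical axis (not along the pixel's ray), 0 where there is no reading.
- env.camera_model(name): a dict with "fovy" (degrees; the focal length in pixels is half the picture's height over the tangent of half this angle, whatever the lens; pixels are square), "cx", "cy" (the principal point, pixels), "rvec" (rotation vector, rad) and "tvec" (3), from world to camera coordinates, as OpenCV has them. Camera axes: x right, y down, z forward; pixel columns grow to the right and rows downward; lengths in m; the calibration is good to about 2 mm. A picture is of the moment at which its call begins. camera_model takes no time and is no camera call.
- env.hand_in(): hands the job in; it is judged then, once.
Trained networks look in the newest picture that a camera, given by its name, has taken for a name from the list of things; names that differ only in an ending like _2 or _b are one class to them, and where a whole thing is asked for, a point or a joint stands for the part that bears it (a point fixed in the world has none). Each returns a list of dicts, best first, with "conf" (0 to 1); they miss things now and then, are a little off and sometimes report something else, mostly with a low value. They report only what shows in the picture. A call takes as long as a camera call. They do not tell look-alikes from the thing itself.
- env.outline_of(camera, target): "mask" (384x512 bool, what is visible of it) and "xy" ([column, row] in pixels, amid what is visible of it).
The state is a dict: "clock": time; "joint_pos": joint angles; "qvel": joint speeds; "tau": joint torques, N m; "tcp_pos": TCP position; "orientation": TCP orientation; "wrist_force": force on the tool from outside, world axes, zero at the start; "ft_torque": the same for the moment, N m; "finger_gap": finger opening in m; "grip_force": force on a finger pad.
Only numpy, scipy, OpenCV 4.12 (cv2) and the standard library are available. Lean on these libraries where they do the work, as an engineer would, in place of code of your own. Each camera call takes 0.05 s, during which the arm holds its last target. There are 200 camera calls.

## Task

Try the two aluminium sleeves on the stepped gauge pin, one at a time: lower each over the pin, without forcing it, until it comes to rest either on the foot (it fits) or on the pin's shoulder (it does not), and put it where it belongs before trying the other one. A sleeve that goes fully down to the foot is laid on its side in the slanted grey cradle, its lower end against the stop; one that stops on the shoulder is stood upright in the white tray. Leave the objective, the slide box and the screwdriver where they are.

Things in the scene. Friction and masses are not known exactly. Their poses are not given: they have to be found in the camera images.
- sleeve_a: plain aluminium sleeve (open tube) standing on the table, outside diameter 34 mm, 64 mm long, about 0.1 kg. Bore either 21 mm (slides down the gauge to the foot) or 16 mm (stops on the shoulder); which sleeve has which must be found by the test. Origin: centre of its lower end, z up its axis; both ends alike. Grip from above with the TCP about 48 mm above its lower end
- sleeve_b: plain aluminium sleeve (open tube) standing on the table, outside diameter 34 mm, 64 mm long, about 0.1 kg. Bore either 21 mm (slides down the gauge to the foot) or 16 mm (stops on the shoulder); which sleeve has which must be found by the test. Origin: centre of its lower end, z up its axis; both ends alike. Grip from above with the TCP about 48 mm above its lower end
- gauge_foot (a point): point on the pin's axis at the foot's top face. Upright steel pin: 18 mm diameter for 25 mm above the foot, shoulder chamfered 1.5 mm high by 0.75 mm, then a 13 mm pilot up to 45 mm above the foot, its last 4 mm tapering to 8 mm. A 21 mm bore comes down to the foot (0 mm), a 16 mm bore stops with its lower end 25 mm above it; a wide one set down off-centre may also catch on the shoulder
- gauge: the fixed gauge: round grey foot 64 mm across, 12 mm high, with the stepped pin (see gauge_foot) upright on its centre; origin: centre of the foot's underside on the table, z up
- cradle_seat (a point): centre of the lower end of a sleeve seated in the cradle, 25 mm above the table. z: up the seated sleeve's axis, 45 degrees above level, from the stop to the open high end; y: level, across the trough; x: out of the trough, upward. The V holds the lower 28 mm of the sleeve on its -x side and rises to 10 mm below the axis: fingers closing along y 29 mm or more up the sleeve clear it
- cradle: fixed grey plastic cradle: base 100 x 50 x 6 mm, V trough sloping at 45 degrees, its high end to the right seen from the robot, a 34 mm wide stop plate square across its low end, reaching 9 mm past the axis. A released sleeve stays by its weight. Origin: centre of the base's underside; x level towards the stop end, y across, z up; the seat is 18 mm along x, 25 mm up
- tray: white plastic tray, open on top, fixed, 110 x 110 mm outside, 22 mm high, walls 4 mm; origin: centre of its underside on the table, its flat inner floor 4 mm above; z up
- objective: steel microscope objective standing on the table, 30 mm in diameter, 46 mm high, origin: centre of its underside; bystander, stays where it is
- slide_box: white plastic slide box 55 x 85 x 26 mm lying on the table, origin: centre of its underside; bystander, stays where it is
- driver: screwdriver with a red handle, 160 mm long, lying on the table, origin near its middle; bystander, stays where it is
There are look-alikes about, which are no part of the job. Leave any green look-alike of the sleeve_b alone. What is shaped like the tray but orange is not meant.

How it is judged:
On the way, in this order (a step that is already met when the one before it is completed fails the run):
1. a first sleeve is over the gauge pin and rests on it: a fitting one on the foot (within 4 mm), the other on the shoulder (within 4 mm), upright (((z of sleeve_a in the frame of gauge_foot between -0.003 and 0.004 m and horizontal distance between sleeve_a and gauge_foot below 0.005 m and angle between sleeve_a's own z axis and vertical below 0.12 rad and contact force between sleeve_a and gauge above 0.3 N) or (z of sleeve_b in the frame of gauge_foot between 0.021 and 0.029 m and horizontal distance between sleeve_b and gauge_foot below 0.005 m and angle between sleeve_b's own z axis and vertical below 0.12 rad and contact force between sleeve_b and gauge above 0.3 N))), for 0.1 s.
2. that sleeve is released in its place: fitting one in the cradle, the other upright in the tray (((distance between sleeve_a and cradle_seat below 0.008 m and angle between the z axis of sleeve_a and the z axis of cradle_seat, either way round below 0.15 rad and contact force between sleeve_a and the fingers below 0.05 N and linear speed of sleeve_a below 0.02 m/s and angular speed of sleeve_a below 0.3 rad/s) or (x of sleeve_b in the frame of tray between -0.04 and 0.04 m and y of sleeve_b in the frame of tray between -0.04 and 0.04 m and z of sleeve_b in the frame of tray below 0.01 m and angle between sleeve_b's own z axis and vertical below 0.12 rad and contact force between sleeve_b and the fingers below 0.05 N and linear speed of sleeve_b below 0.02 m/s and angular speed of sleeve_b below 0.3 rad/s))), for 0.1 s.
3. with the first sleeve in its place, the second one rests on the gauge pin in the same way ((((distance between sleeve_a and cradle_seat below 0.008 m and angle between the z axis of sleeve_a and the z axis of cradle_seat, either way round below 0.15 rad and contact force between sleeve_a and the fingers below 0.05 N and linear speed of sleeve_a below 0.02 m/s and angular speed of sleeve_a below 0.3 rad/s) and (z of sleeve_b in the frame of gauge_foot between 0.021 and 0.029 m and horizontal distance between sleeve_b and gauge_foot below 0.005 m and angle between sleeve_b's own z axis and vertical below 0.12 rad and contact force between sleeve_b and gauge above 0.3 N)) or ((x of sleeve_b in the frame of tray between -0.04 and 0.04 m and y of sleeve_b in the frame of tray between -0.04 and 0.04 m and z of sleeve_b in the frame of tray below 0.01 m and angle between sleeve_b's own z axis and vertical below 0.12 rad and contact force between sleeve_b and the fingers below 0.05 N and linear speed of sleeve_b below 0.02 m/s and angular speed of sleeve_b below 0.3 rad/s) and (z of sleeve_a in the frame of gauge_foot between -0.003 and 0.004 m and horizontal distance between sleeve_a and gauge_foot below 0.005 m and angle between sleeve_a's own z axis and vertical below 0.12 rad and contact force between sleeve_a and gauge above 0.3 N)))), for 0.1 s.
At the end, for the whole second after the job is handed in: Both sleeves released and at rest: the wide-bored one in the cradle, lower end within 8 mm of the seat and axis within 0.15 rad of its; the narrow-bored one upright (0.12 rad) on the tray floor, within 40 mm of its middle in x and y (distance between sleeve_a and cradle_seat below 0.008 m and angle between the z axis of sleeve_a and the z axis of cradle_seat, either way round below 0.15 rad and contact force between each of sleeve_a, sleeve_b and the fingers below 0.05 N and linear speed of each of sleeve_a, sleeve_b below 0.02 m/s and angular speed of each of sleeve_a, sleeve_b below 0.3 rad/s and x of sleeve_b in the frame of tray between -0.04 and 0.04 m and y of sleeve_b in the frame of tray between -0.04 and 0.04 m and z of sleeve_b in the frame of tray below 0.01 m and angle between sleeve_b's own z axis and vertical below 0.12 rad); the robot touches nothing.
It fails at once if a sleeve is forced onto the gauge (over 50 N) (contact force between any of sleeve_a, sleeve_b and gauge above 50 N).
It fails at once if the objective, slide box or screwdriver is moved by more than 20 mm (distance of any of objective, slide_box, driver from where it was at the start of the episode above 0.02 m).
It also fails if it takes over 67 s, if anything falls off the work surface, if the arm or the gripper's body presses on something with over 40 N, if the wrist force passes 120 N, or if a joint passes its speed limit or range.

## Working session

There is one attempt and no reset: what is moved stays moved. The work goes in short steps, Python scripts to look and compute and a shell command to move; the robot and the scene stay as the last step left them, time stands still between calls to the robot, and variables do not carry over. Pictures are saved under pics/ and viewed, at most 10 in all, crops included, and the job is handed in when it is done.

```bash
ls; mkdir -p pics; cat > h.py <<'E'
import numpy as np, cv2
from scipy.spatial.transform import Rotation as R
from workcell import env
def cam(n):
    m=env.camera_model(n); f=192/np.tan(np.radians(m['fovy'])/2)
    K=np.array([[f,0,m['cx']],[0,f,m['cy']],[0,0,1]])
    return K,cv2.Rodrigues(np.array(m['rvec'],float))[0],np.array(m['tvec'],float).ravel(),m
def cloud(n,d):
    K,Rm,t,_=cam(n); v,u=np.mgrid[0:384,0:512]
    p=np.stack([(u-K[0,2])/K[0,0]*d,(v-K[1,2])/K[1,1]*d,d],-1)
    return (p-t)@Rm   # world
def st():
    s=env.get_state(); return s
def rel(p,Rw=None):
    """rows' travel from present measured pose to world p"""
    s=st(); q=s['orientation']; T=R.from_quat([q[1],q[2],q[3],q[0]])
    return T.inv().apply(np.array(p)-s['tcp_pos'])/0.12
E
python3 - <<'E'
from h import *
s=st(); print({k:np.round(v,3) for k,v in s.items()})
for n in('top','side'):
    im,d=env.read_camera(n); cv2.imwrite(f'pics/{n}0.png',im); np.save(f'{n}0.npy',d)
    print(n,cam(n)[3])
    P=cloud(n,d)
    for t in('sleeve_a','gauge','cradle','tray','objective','slide_box','driver'):
        for o in env.outline_of(n,t):
            m=o['mask']&(d>0); q=P[m]
            if len(q): print(n,t,round(o['conf'],2),np.round(o['xy']),m.sum(),'med',np.round(np.median(q,0),3),'lo',np.round(np.percentile(q,2,0),3),'hi',np.round(np.percentile(q,98,0),3))
E
```

```text
pics
{'clock': np.float64(0.0), 'joint_pos': array([-1.47 ,  0.314,  0.045,  1.304, -0.   ,  1.431]), 'qvel': array([ 0.001,  0.001, -0.001, -0.001,  0.001, -0.001]), 'tau': array([-0.0000e+00, -4.8062e+01,  2.9853e+01,  1.9000e-02, -0.0000e+00,
       -0.0000e+00]), 'tcp_pos': array([ 0.137, -0.558,  0.249]), 'orientation': array([-0.001,  0.993,  0.12 ,  0.   ]), 'wrist_force': array([-0.556,  0.279,  0.298]), 'ft_torque': array([0.028, 0.02 , 0.027]), 'grip_force': np.float64(0.0), 'finger_gap': np.float64(0.086)}
top {'fovy': 45.7116486542631, 'cx': 260.27641526399225, 'cy': 193.18241605371213, 'rvec': array([ 2.06496077, -2.16539168,  0.23190547]), 'tvec': array([0.02924632, 0.52074136, 1.06924275])}
top sleeve_a 0.59 [420. 188.] 239 med [ 0.516 -0.387  0.055] lo [ 0.501 -0.408  0.008] hi [ 0.531 -0.378  0.066]
top sleeve_a 0.57 [342. 215.] 240 med [ 0.455 -0.2    0.048] lo [ 0.438 -0.219 -0.002] hi [ 0.475 -0.184  0.067]
top sleeve_a 0.5 [417. 219.] 246 med [ 0.443 -0.374  0.055] lo [ 0.43  -0.394  0.003] hi [ 0.458 -0.364  0.067]
top gauge 0.72 [275. 189.] 469 med [ 0.539 -0.0
[... 1504 characters left out ...]
lo [ 0.442  0.129 -0.   ] hi [0.557 0.243 0.021]
side tray 0.73 [279. 265.] 2039 med [0.325 0.16  0.004] lo [ 0.262  0.1   -0.   ] hi [0.382 0.224 0.021]
side tray 0.43 [145. 291.] 1020 med [0.503 0.392 0.005] lo [ 0.477  0.338 -0.002] hi [0.544 0.434 0.031]
side objective 0.68 [228. 168.] 113 med [ 0.669 -0.084  0.028] lo [ 0.662 -0.102  0.007] hi [ 0.683 -0.075  0.045]
side objective 0.38 [147. 289.] 924 med [0.502 0.392 0.005] lo [ 0.477  0.338 -0.   ] hi [0.529 0.434 0.031]
side slide_box 0.95 [181. 190.] 520 med [0.703 0.078 0.023] lo [0.68  0.027 0.002] hi [0.74  0.111 0.027]
side driver 0.58 [281. 148.] 160 med [ 0.616 -0.304  0.017] lo [ 0.6   -0.343  0.003] hi [ 0.636 -0.27   0.026]
```

View pics/top0.png

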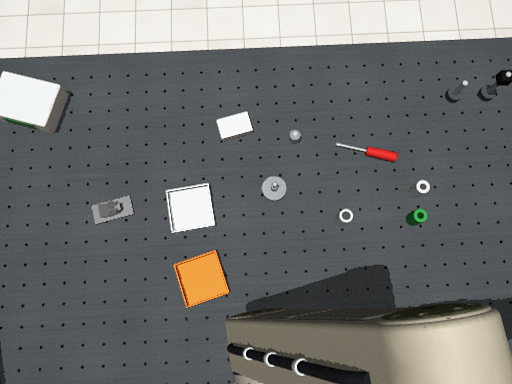

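View pics/side0.png

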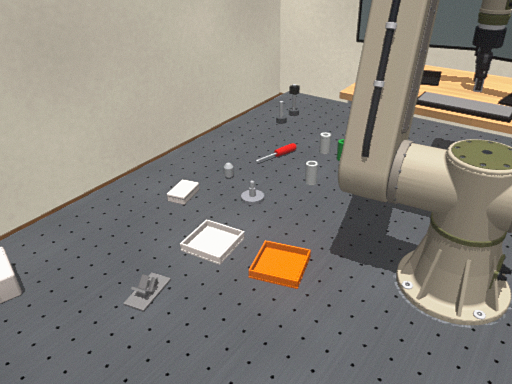

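Top view: the aluminium sleeves are at (346,215) and (423,187), and the green look-alike is at (420,216), to be left alone. The white tray is at (190,208), with the orange one at (202,278) not meant. The gauge is at (274,188), the cradle at (112,210), the objective at (295,135), the slide box at (234,126) and the driver at (370,152). The things at (457,90) and (490,90) are background. My choice is the sleeve at (346,215) first, then (423,187). The next script fits the positions and makes the check crop.

```bash
cat > fit.py <<'E'
from h import *
from scipy.optimize import minimize
def circ(x,y,r,z): a=np.linspace(0,2*np.pi,48,endpoint=False); return np.c_[x+r*np.cos(a),y+r*np.sin(a),np.full(48,z)]
S=8
def render(n,parts):
    K,Rm,t,_=cam(n); im=np.zeros((384*S//1,512*S),np.uint8)
    for P in parts:
        q=P@Rm.T+t; uv=q[:,:2]/q[:,2:]*K[0,0]+K[:2,2]
        cv2.fillConvexPoly(im,cv2.convexHull(np.round((uv+.5)*S).astype(np.int32)),1)
    return cv2.resize(im.astype(np.float32),(512,384),interpolation=cv2.INTER_AREA)
def sleeve(x,y,z=0): return [np.r_[circ(x,y,.017,z),circ(x,y,.017,z+.064)]]
def gauge(x,y): return [np.r_[circ(x,y,.032,0),circ(x,y,.032,.012)],np.r_[circ(x,y,.009,.012),circ(x,y,.009,.0355)],np.r_[circ(x,y,.0065,.037),circ(x,y,.0065,.053),circ(x,y,.004,.057)]]
def box(x,y,a,l,w,h):
    c,s=np.cos(a),np.sin(a); return [np.array([[x+c*i*l/2-s*j*w/2,y+s*i*l/2+c*j*w/2,k] for i in(-1,1) for j in(-1,1) for k in(0,h)])]
def fit(n,mask,model,p0):
    m=mask.astype(np.float32)
    f=lambda p:1-np.minimum(m,r:=render(n,model(*p))).sum()/np.maximum(m,r).sum()
    sx=np.r_[[p0]*(len(p0)+1)].astype(float)
    for i in range(len(p0)): sx[i+1,i]+=.006 if i<2 else .1
    o=minimize(f,p0,method='Nelder-Mead',options=dict(initial_simplex=sx,xatol=1e-4,fatol=1e-4,maxiter=150)); return np.round(o.x,4),round(1-o.fun,3)
E
cat > m1.py <<'E'
from fit import *
for n in('top','side'):
    im,d=env.read_camera(n)
    P=cloud(n,d)
    for t,mod,ps in(('sleeve_a',sleeve,[(.455,-.2),(.517,-.39)]),('gauge',gauge,[(.54,-.03)]),('tray',lambda x,y,a:box(x,y,a,.11,.11,.022),[(.5,.185,.12)])):
        os=env.outline_of(n,t)
        for p0 in ps:
            for o in os:
                q=P[o['mask']&(d>0)]
                if len(q) and np.hypot(*(np.median(q,0)[:2]-p0[:2]))<.03:
                    print(n,t,round(o['conf'],2),*fit(n,o['mask'],mod,p0))
    o=env.outline_of(n,'cradle')[0]; q=P[o['mask']&(d>0)]
    q=q[(q[:,2]>-.01)&(q[:,2]<.012)]; r=cv2.minAreaRect((q[:,:2]*1000).astype(np.float32)); print(n,'cradle',r)
    if n=='top': cv2.imwrite('pics/crop1.png',np.hstack([cv2.resize(im[170:235,325:440],None,fx=4,fy=4,interpolation=2),cv2.resize(im[190:255,80:160][:65],None,fx=4,fy=4,interpolation=2)]))
E
python3 m1.py
```

```text
top sleeve_a 0.66 [ 0.4552 -0.1997] 0.913
top sleeve_a 0.76 [ 0.518  -0.3954] 0.925
top gauge 0.61 [ 0.5424 -0.0316] 0.954
top tray 0.64 [0.4998 0.1839 0.1252] 0.957
top cradle ((506.18792724609375, 384.4571838378906), (51.27726745605469, 103.2074203491211), 11.275961875915527)
side sleeve_a 0.5 [ 0.4564 -0.1965] 0.884
side sleeve_a 0.46 [ 0.5202 -0.3954] 0.917
side gauge 0.88 [ 0.5438 -0.0304] 0.895
side tray 0.94 [0.5013 0.185  0.1426] 0.961
side cradle ((511.3758239746094, 385.99383544921875), (59.30918884277344, 100.6373519897461), 12.858226776123047)
```

View pics/crop1.png

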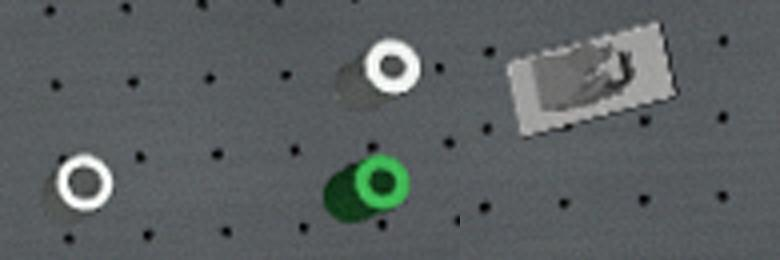

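The crop confirms the two aluminium sleeves: the left one appears wide-bored, the upper right one narrow-bored, with the green one below it. The cradle's base is turned about 11°. Moving now, starting with a turn of the tool.

```bash
cat > w.py <<'E'
from h import *
import sys
s=st(); q=s['orientation']; T=R.from_quat([q[1],q[2],q[3],q[0]]); M=T.as_matrix()
print('t',round(float(s['clock']),2),'tcp',np.round(s['tcp_pos'],4),'yaw',np.round(np.degrees(np.arctan2(M[1,0],M[0,0])),2),'toolz',np.round(M[:,2],3),'q',np.round(s['joint_pos'],2),'F',np.round(s['wrist_force'],1),'gap',round(float(s['finger_gap']),4),'grip',np.round(s['grip_force'],1))
if len(sys.argv)>3:
    p=[float(a) for a in sys.argv[1:4]]; d=(np.array(p)-s['tcp_pos'])
    print('travel',np.round(M.T@d/.12,3))
    if len(sys.argv)>4:
        y=np.radians(float(sys.argv[4])); tilt=np.radians(float(sys.argv[5])) if len(sys.argv)>5 else 0
        x=np.array([np.cos(y),np.sin(y),0]); z=np.array([0,0,-1.]); G=R.from_matrix(np.c_[x,np.cross(z,x),z])*R.from_rotvec([0,tilt,0])
        print('rot',np.round((T.inv()*G).as_rotvec(degrees=True)/60,3))
E
python3 -m pendant '[{"travel":[0.36,-0.42,0],"rot":[0,0,-0.14],"fingers":1},{"travel":[0.72,-0.85,0],"rot":[0,0,-0.3],"fingers":1},{"travel":[0.72,-0.85,0],"rot":[0,0,-0.44],"fingers":1},{"travel":[0.72,-0.85,0],"rot":[0,0,-0.6],"fingers":1},{"travel":[0.72,-0.85,0],"rot":[0,0,-0.64],"fingers":1},{"travel":[0.72,-0.85,0],"rot":[0,0,-0.64],"fingers":1}]' 40
python3 w.py 0.4555 -0.1985 0.12 90
```

```text
clock: 1.9
tcp_pos: [0.197, -0.4385, 0.2503]
orientation: [0.0, 0.898, 0.44, -0.0]
wrist_force: [-0.2, -0.1, 0.2]
finger_gap: 0.0853
grip_force: 0.0
t 1.9 tcp [ 0.197  -0.4385  0.2503] yaw 52.24 toolz [ 0.    -0.001 -1.   ] q [-1.32  0.13 -0.19  1.25 -0.    0.91] F [-0.2 -0.1  0.2] gap 0.0853 grip 0.0
travel [2.901 0.478 1.085]
rot [ 0.     0.001 -0.629]
```

```bash

python3 -m pendant '[{"travel":[0.35,0,0],"rot":[0,0,-0.14],"fingers":1},{"travel":[0.7,0.1,0.1],"rot":[0,0,-0.28],"fingers":1},{"travel":[1,0.16,0.2],"rot":[0,0,-0.42],"fingers":1},{"travel":[1,0.16,0.3],"rot":[0,0,-0.56],"fingers":1},{"travel":[1,0.16,0.3],"rot":[0,0,-0.629],"fingers":1},{"travel":[1,0.16,0.3],"rot":[0,0,-0.629],"fingers":1}]' >/dev/null
python3 w.py 0.4555 -0.1985 0.12 90
```

```text
t 2.5 tcp [ 0.2856 -0.3554  0.2136] yaw 89.88 toolz [-0.     0.001 -1.   ] q [-1.07  0.1  -0.31  1.16 -0.    0.5 ] F [-0.1  0.7  0.1] gap 0.0857 grip 0.0
travel [1.31  1.413 0.781]
rot [-0.    -0.001 -0.002]
```

```bash

python3 -m pendant '[{"travel":[0.3,0.3,0.2],"rot":[0,0,0],"fingers":1},{"travel":[0.65,0.7,0.4],"rot":[0,0,0],"fingers":1},{"travel":[0.65,0.7,0.4],"rot":[0,0,0],"fingers":1},{"travel":[0.65,0.7,0.4],"rot":[0,0,0],"fingers":1}]' >/dev/null
python3 -m pendant '[{"travel":[0.3,0.3,0.2],"rot":[0,0,0],"fingers":1},{"travel":[0.66,0.71,0.38],"rot":[0,0,0],"fingers":1},{"travel":[0.66,0.71,0.38],"rot":[0,0,0],"fingers":1},{"travel":[0.66,0.71,0.38],"rot":[0,0,0],"fingers":1}]' >/dev/null
python3 w.py 0.4555 -0.1985 0.048 90
```

```text
t 3.3 tcp [ 0.4559 -0.198   0.1197] yaw 89.96 toolz [-0.  0. -1.] q [-0.57  0.25 -0.38  0.95  0.    1.  ] F [-1.5 -0.5 -0.3] gap 0.0856 grip 0.0
travel [-0.004 -0.003  0.598]
rot [-0.    -0.    -0.001]
```

```bash

python3 -m pendant '[{"travel":[0,0,0.3],"rot":[0,0,0],"fingers":1},{"travel":[0,0,0.6],"rot":[0,0,0],"fingers":1},{"travel":[0,0,0.6],"rot":[0,0,0],"fingers":0},{"travel":[0,0,0.6],"rot":[0,0,0],"fingers":-1},{"travel":[0,0,0.6],"rot":[0,0,0],"fingers":-1},{"travel":[0,0,0.6],"rot":[0,0,0],"fingers":-1},{"travel":[0,0,0.6],"rot":[0,0,0],"fingers":-1},{"travel":[0,0,0.6],"rot":[0,0,0],"fingers":-1}]' 20
python3 w.py 0.4555 -0.1985 0.048 180
```

```text
clock: 4.1
tcp_pos: [0.4562, -0.2002, 0.0506]
orientation: [0.002, 0.708, 0.707, -0.0]
wrist_force: [-0.6, -1.7, 8.1]
finger_gap: 0.0338
grip_force: 19.9
t 4.1 tcp [ 0.4562 -0.2002  0.0506] yaw 89.91 toolz [ 0.003 -0.003 -1.   ] q [-0.57  0.32 -0.47  0.77 -0.    1.  ] F [-0.6 -1.7  8.1] gap 0.0338 grip 19.9
travel [ 0.014 -0.006  0.021]
rot [-0.     0.005 -1.501]
```

```bash

python3 -m pendant '[{"travel":[0,0,0],"rot":[0,0,0],"fingers":0.3},{"travel":[0,0,0],"rot":[0,0,0],"fingers":0.3},{"travel":[0,0,0],"rot":[0,0,-0.14],"fingers":0.3},{"travel":[0,0,0],"rot":[0,0,-0.28],"fingers":0.3},{"travel":[0,0,0],"rot":[0,0,-0.42],"fingers":0.3},{"travel":[0,0,0],"rot":[0,0,-0.56],"fingers":0.3},{"travel":[0,0,0],"rot":[0,0,-0.7],"fingers":0.3},{"travel":[0,0,0],"rot":[0,0,-0.75],"fingers":0.3},{"travel":[0,0,0],"rot":[0,0,-0.75],"fingers":0.3}]' >/dev/null
python3 w.py 0.4555 -0.1985 0.048 180
python3 -m pendant '[{"travel":[0,0,0],"rot":[0,0,-0.14],"fingers":0.3},{"travel":[0,0,0],"rot":[0,0,-0.28],"fingers":0.3},{"travel":[0,0,0],"rot":[0,0,-0.42],"fingers":0.3},{"travel":[0,0,0],"rot":[0,0,-0.56],"fingers":0.3},{"travel":[0,0,0],"rot":[0,0,-0.7],"fingers":0.3},{"travel":[0,0,0],"rot":[0,0,-0.75],"fingers":-1},{"travel":[0,0,0],"rot":[0,0,-0.75],"fingers":-1},{"travel":[0,0,0],"rot":[0,0,-0.75],"fingers":-1},{"travel":[0,0,0],"rot":[0,0,-0.75],"fingers":-1},{"travel":[0,0,0],"rot":[0,0,-0.75],"fingers":-1}]' >/dev/null
python3 w.py 0.4555 -0.1985 0.048 180
```

```text
t 5.0 tcp [ 0.4547 -0.1985  0.0483] yaw 134.95 toolz [-0.  0. -1.] q [-0.57  0.32 -0.48  0.77  0.    0.21] F [-0.1  1.1  0.8] gap 0.0556 grip 0.0
travel [-0.005  0.005  0.003]
rot [ 0.    -0.    -0.751]
t 6.0 tcp [ 0.4548 -0.1987  0.0485] yaw 179.89 toolz [ 0.  0. -1.] q [-0.57  0.32 -0.48  0.77  0.   -0.57] F [-1.7  0.4  1.4] gap 0.0339 grip 20.2
travel [-0.006  0.002  0.004]
rot [ 0.     0.    -0.002]
```

```bash

python3 -m pendant '[{"travel":[0,0,0],"rot":[0,0,0],"fingers":0.3},{"travel":[0,0,0],"rot":[0,0,0],"fingers":0.3},{"travel":[0,0,-0.35],"rot":[0,0,0],"fingers":0.3},{"travel":[0,0,-0.7],"rot":[0,0,0.14],"fingers":0.3},{"travel":[0.4,0,-0.7],"rot":[0,0,0.28],"fingers":0.3},{"travel":[0.8,0,-0.7],"rot":[0,0,0.42],"fingers":0.3},{"travel":[0.8,0,-0.7],"rot":[0,0,0.56],"fingers":0.3},{"travel":[0.8,0,-0.7],"rot":[0,0,0.7],"fingers":0.3},{"travel":[0.8,0,-0.7],"rot":[0,0,0.75],"fingers":0.3},{"travel":[0.8,0,-0.7],"rot":[0,0,0.75],"fingers":0.3}]' >/dev/null
python3 m1.py; python3 w.py 0.4555 -0.1987 0.12 90
```

```text
top sleeve_a 0.6 [ 0.4551 -0.1991] 0.906
top sleeve_a 0.42 [ 0.5191 -0.3955] 0.163
top gauge 0.58 [ 0.544  -0.0334] 0.836
top tray 0.82 [0.5004 0.1831 0.1277] 0.973
top cradle ((506.63519287109375, 383.07275390625), (50.74117660522461, 100.71412658691406), 13.020959854125977)
side sleeve_a 0.57 [ 0.4569 -0.1978] 0.912
side gauge 0.63 [ 0.5432 -0.0316] 0.841
side tray 0.96 [0.5011 0.1853 0.1285] 0.966
side cradle ((511.7921142578125, 382.73443603515625), (58.96788787841797, 107.04141998291016), 12.800167083740234)
t 7.5 tcp [ 0.3588 -0.1986  0.1323] yaw 134.95 toolz [-0.  0. -1.] q [-0.7   0.07 -0.55  0.94 -0.    0.08] F [ 0.4 -0.4 -0.5] gap 0.0555 grip 0.0
travel [-0.57   0.57   0.103]
rot [-0.    -0.     0.749]
```

```bash
cat > m2.py <<'E'
from fit import *
for n in('top','side'):
    im=cv2.imread(f'pics/{n}0.png').astype(float).mean(2)
    for nm,mod,p0 in(('sl1',sleeve,(.4555,-.1985)),('sl2',sleeve,(.519,-.3955)),('gauge',gauge,(.543,-.0315))):
        def pre(p):
            r=render(n,mod(*p)); ys,xs=np.nonzero(r); return r,ys.min()-4,ys.max()+5,xs.min()-4,xs.max()+5
        r,a,b,c,d=pre(p0); sub=im[a:b,c:d]
        out=[]
        # maximise edge contrast: mean |grad| along contour ~ use foot/rim rings: correlation of blurred render with image
        bg=np.median(sub[cv2.dilate(r,np.ones((5,5)))[a:b,c:d]==0])
        fg=np.percentile(sub[r[a:b,c:d]>.9],50); print(n,nm,'bg',bg,'fg',fg,end=' ')
        m=np.zeros((384,512),np.float32); 
        if nm=='gauge': m[a:b,c:d]=np.clip((sub-bg)/(fg-bg),0,1)
        else:
            # top rim disc only
            mod=lambda x,y:[circ(x,y,.017,.064)]
            t=np.clip((sub-bg)/(np.percentile(sub,97)-bg),0,1); 
            k=(t>.6).astype(np.uint8); cs,_=cv2.findContours(k,0,1); t2=np.zeros_like(k); cv2.drawContours(t2,[max(cs,key=cv2.contourArea)],-1,1,-1); m[a:b,c:d]=np.maximum(t*cv2.dilate(t2,np.ones((3,3))),t2) if n=='top' else np.clip((sub-bg)/(fg-bg),0,1)
            if n=='side': mod=sleeve
        print(fit(n,m,mod,p0))
E
python3 m2.py
```

```text
top sl1 bg 93.0 fg 92.0 (array([ 0.4557, -0.1995]), np.float64(0.952))
top sl2 bg 90.66666666666667 fg 91.0 (array([ 0.5187, -0.395 ]), np.float64(0.957))
top gauge bg 91.33333333333333 fg 180.0 (array([ 0.5455, -0.0312]), np.float64(0.835))
side sl1 bg 109.66666666666667 fg 133.66666666666666 (array([ 0.4561, -0.2001]), np.float64(0.701))
side sl2 bg 109.0 fg 134.0 (array([ 0.5197, -0.3963]), np.float64(0.681))
side gauge bg 110.33333333333333 fg 166.66666666666669 (array([ 0.5525, -0.0426]), np.float64(0.589))
```

```bash

python3 -m pendant '[{"travel":[-0.3,0.3,0],"rot":[0,0,0.14],"fingers":0.3},{"travel":[-0.57,0.57,0.1],"rot":[0,0,0.28],"fingers":0.3},{"travel":[-0.57,0.57,0.1],"rot":[0,0,0.42],"fingers":0.3},{"travel":[-0.57,0.57,0.1],"rot":[0,0,0.56],"fingers":0.3},{"travel":[-0.57,0.57,0.1],"rot":[0,0,0.7],"fingers":0.3},{"travel":[-0.57,0.57,0.1],"rot":[0,0,0.75],"fingers":0.3},{"travel":[-0.57,0.57,0.1],"rot":[0,0,0.75],"fingers":0.3}]' >/dev/null
python3 w.py 0.4555 -0.1987 0.048 90
```

```text
t 8.2 tcp [ 0.4555 -0.1987  0.1202] yaw 89.95 toolz [-0.  0. -1.] q [-0.57  0.25 -0.38  0.95 -0.    1.  ] F [-1.   0.3 -0.6] gap 0.0556 grip 0.0
travel [-0.    -0.     0.602]
rot [-0.    -0.    -0.001]
```

```bash

python3 -m pendant '[{"travel":[0,0,0.3],"rot":[0,0,0],"fingers":0.3},{"travel":[0,0,0.6],"rot":[0,0,0],"fingers":0.3},{"travel":[0,0,0.6],"rot":[0,0,0],"fingers":0.3},{"travel":[0,0,0.6],"rot":[0,0,0],"fingers":-1},{"travel":[0,0,0.6],"rot":[0,0,0],"fingers":-1},{"travel":[0,0,0.6],"rot":[0,0,0],"fingers":-1},{"travel":[0,0,0.6],"rot":[0,0,0],"fingers":-1},{"travel":[0,0,0.6],"rot":[0,0,0],"fingers":-1}]' 25 >/dev/null
python3 w.py
python3 - <<'E'
from fit import *
for n in('top','side'):
    A=[]
    for i in range(4):
        im,d=env.read_camera(n)
        for o in env.outline_of(n,'gauge'):
            if np.hypot(*(np.array(o['xy'])-((275,189) if n=='top' else (254,196))))<8: A.append(np.r_[fit(n,o['mask'],gauge,(.543,-.0315))])
    print(n,np.round(A,4).tolist())
    P=cloud(n,d)
    q=P[(abs(P[...,0]-.543)<.06)&(abs(P[...,1]+.031)<.06)&(P[...,2]>.008)&(P[...,2]<.016)]
    print(len(q),cv2.minEnclosingCircle((q[:,:2]*1000).astype(np.float32)),q.mean(0))
E
```

```text
t 9.0 tcp [ 0.4563 -0.1992  0.0495] yaw 89.94 toolz [ 0.002 -0.001 -1.   ] q [-0.57  0.32 -0.47  0.77 -0.    1.  ] F [0.1 0.3 3.4] gap 0.0341 grip 25.3
top [[0.5437, -0.032, 0.955], [0.5421, -0.0323, 0.94], [0.5432, -0.0315, 0.95], [0.5428, -0.0317, 0.94]]
388 ((541.98388671875, -31.71833610534668), 31.970787048339844) [ 0.54064509 -0.03193628  0.0120156 ]
side [[0.5434, -0.0293, 0.91], [0.5435, -0.0298, 0.898], [0.5436, -0.0302, 0.907], [0.5436, -0.0305, 0.877]]
204 ((542.516845703125, -28.158811569213867), 34.01045227050781) [ 0.53970334 -0.0253017   0.01087489]
```

```bash

python3 -m pendant '[{"travel":[0,0,-0.35],"rot":[0,0,0],"fingers":-1},{"travel":[0,0,-0.75],"rot":[0,0,0],"fingers":-1},{"travel":[0.2,0.2,-0.8],"rot":[0,0,0],"fingers":-1},{"travel":[0.6,0.4,-0.8],"rot":[0,0,0],"fingers":-1},{"travel":[0.9,0.7,-0.8],"rot":[0,0,0],"fingers":-1},{"travel":[0.9,0.7,-0.8],"rot":[0,0,0],"fingers":-1},{"travel":[0.9,0.7,-0.8],"rot":[0,0,0],"fingers":-1}]' >/dev/null
python3 w.py 0.5431 -0.0316 0.125 90
```

```text
t 10.5 tcp [ 0.54   -0.0896  0.144 ] yaw 90.12 toolz [-0.001 -0.    -1.   ] q [-0.31  0.32 -0.22  1.04 -0.    1.26] F [-0.8 -1.1 -1.5] gap 0.0342 grip 25.8
travel [0.483 0.027 0.158]
rot [-0.001  0.     0.002]
```

```bash

python3 -m pendant '[{"travel":[0.25,0.027,0],"rot":[0,0,0],"fingers":-1},{"travel":[0.483,0.027,0],"rot":[0,0,0],"fingers":-1},{"travel":[0.483,0.027,0.1],"rot":[0,0,0],"fingers":-1},{"travel":[0.483,0.027,0.15],"rot":[0,0,0],"fingers":-1},{"travel":[0.483,0.027,0.15],"rot":[0,0,0],"fingers":-1}]' >/dev/null
python3 w.py 0.5431 -0.0316 0.102 90
python3 - <<'E'
from fit import *
# held sleeve in side view: fit with tcp-based height
s=st(); z=s['tcp_pos'][2]-.048
for n in('side','top'):
    for i in range(2):
        im,d=env.read_camera(n)
        for o in env.outline_of(n,'sleeve_a'):
            P=cloud(n,d)[o['mask']&(d>0)]; 
            if len(P): print(n,round(o['conf'],2),np.round(o['xy']),np.round(np.median(P,0),3),np.round(np.percentile(P,3,0),3))
    if n=='side': cv2.imwrite('pics/side1.png',cv2.resize(im[110:230,190:320],None,fx=5,fy=5,interpolation=2))
E
```

```text
t 11.0 tcp [ 0.5415 -0.034   0.1249] yaw 89.84 toolz [-0.003  0.    -1.   ] q [-0.21  0.32 -0.26  0.99 -0.    1.36] F [-0.2 -0.5 -0.7] gap 0.0341 grip 25.8
travel [0.02  0.014 0.191]
rot [-0.003 -0.    -0.003]
side 0.74 [341. 154.] [ 0.443 -0.368  0.038] [ 0.431 -0.391  0.002]
side 0.69 [254. 169.] [ 0.536 -0.021  0.108] [ 0.524 -0.043  0.077]
side 0.53 [326. 141.] [ 0.513 -0.383  0.039] [ 0.502 -0.404  0.001]
side 0.84 [251. 166.] [ 0.537 -0.021  0.11 ] [ 0.526 -0.042  0.08 ]
side 0.67 [325. 145.] [ 0.516 -0.384  0.031] [ 0.502 -0.526 -0.003]
side 0.59 [343. 153.] [ 0.442 -0.367  0.036] [ 0.431 -0.391 -0.   ]
side 0.17 [252. 197.] [ 0.538 -0.024  0.011] [ 0.513 -0.058  0.001]
top 0.82 [418. 192.] [ 0.515 -0.39   0.051] [ 0.502 -0.41   0.   ]
top 0.5 [416. 218.] [ 0.445 -0.373  0.055] [ 0.43  -0.393  0.004]
top 0.77 [416. 217.] [ 0.445 -0.373  0.056] [ 0.43  -0.392  0.008]
top 0.7 [417. 187.] [ 0.516 -0.39   0.053] [ 0.501 -0.418 -0.   ]
```

View pics/side1.png

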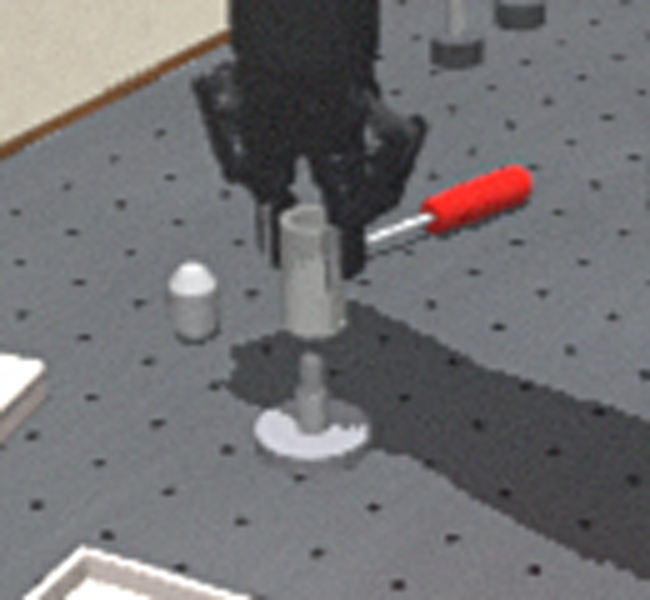

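The side crop shows the sleeve upright over the pin, with its lower end at about (312,325) and the pin tip at (312,358). Next I settle, then lower it gently.

```bash
python3 -m pendant '[{"travel":[0,0,0],"rot":[0,0,0],"fingers":-1},{"travel":[0,0,0],"rot":[0,0,0],"fingers":-1}]'>/dev/null;  python3 w.py 0.5431 -0.0316 0.102 90
```

```text
t 11.6 tcp [ 0.543  -0.0329  0.1265] yaw 89.94 toolz [ 0. -0. -1.] q [-0.21  0.32 -0.25  0.99 -0.    1.36] F [-0.1 -0.  -1.1] gap 0.0342 grip 25.8
travel [0.011 0.001 0.204]
rot [ 0.     0.    -0.001]
```

```bash
python3 -m pendant '[{"travel":[0.011,0.001,0.08],"rot":[0,0,0],"fingers":-1},{"travel":[0.011,0.001,0.14],"rot":[0,0,0],"fingers":-1},{"travel":[0.011,0.001,0.18],"rot":[0,0,0],"fingers":-1},{"travel":[0.011,0.001,0.21],"rot":[0,0,0],"fingers":-1},{"travel":[0.011,0.001,0.24],"rot":[0,0,0],"fingers":-1},{"travel":[0.011,0.001,0.24],"rot":[0,0,0],"fingers":-1},{"travel":[0.011,0.001,0.24],"rot":[0,0,0],"fingers":-1}]'>/dev/null;  python3 w.py 0.5431 -0.0316 0.09 90
```

```text
t 12.3 tcp [ 0.5431 -0.0316  0.0976] yaw 89.94 toolz [ 0. -0. -1.] q [-0.21  0.35 -0.29  0.93 -0.    1.37] F [-0.3 -0.5 -0.9] gap 0.0342 grip 25.8
travel [-0.    -0.     0.063]
rot [ 0.     0.    -0.001]
```

```bash
python3 -m pendant '[{"travel":[0,0,0.03],"rot":[0,0,0],"fingers":-1},{"travel":[0,0,0.06],"rot":[0,0,0],"fingers":-1},{"travel":[0,0,0.08],"rot":[0,0,0],"fingers":-1},{"travel":[0,0,0.1],"rot":[0,0,0],"fingers":-1},{"travel":[0,0,0.12],"rot":[0,0,0],"fingers":-1},{"travel":[0,0,0.12],"rot":[0,0,0],"fingers":-1},{"travel":[0,0,0.12],"rot":[0,0,0],"fingers":-1}]'>/dev/null;  python3 w.py 0.5431 -0.0316 0.09 90
```

```text
t 13.0 tcp [ 0.543  -0.0315  0.0831] yaw 89.94 toolz [-0. -0. -1.] q [-0.21  0.36 -0.31  0.89 -0.    1.37] F [-0.4 -0.9 -1.6] gap 0.0342 grip 25.8
travel [-0.     0.001 -0.057]
rot [-0.     0.    -0.001]
```

```bash
python3 -m pendant '[{"travel":[0,0,0.04],"rot":[0,0,0],"fingers":-1},{"travel":[0,0,0.08],"rot":[0,0,0],"fingers":-1},{"travel":[0,0,0.12],"rot":[0,0,0],"fingers":-1},{"travel":[0,0,0.15],"rot":[0,0,0],"fingers":-1},{"travel":[0,0,0.17],"rot":[0,0,0],"fingers":-1},{"travel":[0,0,0.18],"rot":[0,0,0],"fingers":-1},{"travel":[0,0,0.18],"rot":[0,0,0],"fingers":-1}]'>/dev/null;  python3 w.py 0.5431 -0.0316 0.06 90
```

```text
t 13.7 tcp [ 0.5431 -0.0316  0.0616] yaw 89.94 toolz [ 0. -0. -1.] q [-0.21  0.39 -0.34  0.85 -0.    1.37] F [-0.   0.  -1.5] gap 0.0342 grip 25.8
travel [-0.     0.     0.013]
rot [ 0.     0.    -0.001]
```

```bash
python3 -m pendant '[{"travel":[0,0,0.008],"rot":[0,0,0],"fingers":-1},{"travel":[0,0,0.014],"rot":[0,0,0],"fingers":-1},{"travel":[0,0,0.018],"rot":[0,0,0],"fingers":-1},{"travel":[0,0,0.018],"rot":[0,0,0],"fingers":-1},{"travel":[0,0,0.018],"rot":[0,0,0],"fingers":-1}]'>/dev/null;  python3 w.py 0.5431 -0.0316 0.06 90
```

```text
t 14.2 tcp [ 0.5433 -0.0316  0.0614] yaw 89.94 toolz [ 0.001 -0.001 -1.   ] q [-0.21  0.38 -0.34  0.84 -0.    1.37] F [-2.9  0.6 13.1] gap 0.0339 grip 26.9
travel [-0.    -0.002  0.012]
rot [ 0.001  0.    -0.001]
```

The sleeve went down to the foot (13 N, TCP 0.0614), so it fits and is sleeve_a, bound for the cradle. I lift it and refine the cradle.

```bash
python3 -m pendant '[{"travel":[0,0,-0.1],"rot":[0,0,0],"fingers":-1},{"travel":[0,0,-0.3],"rot":[0,0,0],"fingers":-1},{"travel":[0,0,-0.6],"rot":[0,0,0],"fingers":-1},{"travel":[0,0,-0.9],"rot":[0,0,0],"fingers":-1},{"travel":[0.3,0,-0.95],"rot":[0,0,0],"fingers":-1},{"travel":[0.6,-0.1,-1],"rot":[0,0,0],"fingers":-1},{"travel":[1,-0.2,-1],"rot":[0,0,0],"fingers":-1},{"travel":[1,-0.2,-1],"rot":[0,0,0],"fingers":-1}]'>/dev/null
cat > m3.py <<'E'
from fit import *
def cradle(x,y,a):
    c,s=np.cos(a),np.sin(a); b=box(x,y,a,.1,.05,.006)
    q=np.array([[i,j*w,k] for i,k,w in((.0244,.031,.017),(.020,.006,.017),(-.0089,.0377,.014),(-.012,.006,.014)) for j in(-1,1)])
    return b+[np.c_[x+c*q[:,0]-s*q[:,1],y+s*q[:,0]+c*q[:,1],q[:,2]]]
if __name__=='__main__':
  for n in('top','side'):
    A=[]
    for i in range(3):
        env.read_camera(n)
        for o in env.outline_of(n,'cradle'):
            if np.hypot(*(np.array(o['xy'])-((110,212) if n=='top' else (148,289))))<12: A.append(np.r_[fit(n,o['mask'],cradle,(.506,.384,1.78))])
    print(n,np.round(A,4).tolist())
E
python3 m3.py; python3 w.py
```

```text
top [[0.507, 0.384, 1.7768, 0.929], [0.5068, 0.3836, 1.769, 0.928], [0.5069, 0.3833, 1.8033, 0.939]]
side [[0.508, 0.3843, 1.8301, 0.868], [0.5078, 0.385, 1.808, 0.932], [0.5095, 0.3841, 1.8518, 0.869]]
t 15.6 tcp [0.5193 0.0879 0.1793] yaw 89.88 toolz [-0. -0. -1.] q [ 0.02  0.25 -0.21  1.11 -0.    1.59] F [-0.   0.4 -1.2] gap 0.0341 grip 25.8
```

```bash
python3 -m pendant '[{"travel":[0.3,0,0],"rot":[0,0,0],"fingers":-1},{"travel":[0.7,0,-0.2],"rot":[0,0,-0.1],"fingers":-1},{"travel":[1,0,-0.3],"rot":[0,0,-0.21],"fingers":-1},{"travel":[1,0,-0.3],"rot":[0,0,-0.21],"fingers":-1},{"travel":[1,0,-0.3],"rot":[0,0,-0.21],"fingers":-1}]'>/dev/null
python3 w.py 0.5055 0.3915 0.16 102.8 45
```

```text
t 16.1 tcp [0.5194 0.2092 0.2155] yaw 102.6 toolz [ 0.001 -0.    -1.   ] q [ 0.24  0.3  -0.06  1.21 -0.    1.59] F [-0.2 -0.2 -1.3] gap 0.0342 grip 25.9
travel [1.508 0.219 0.462]
rot [ 0.002  0.75  -0.003]
```

```bash
python3 -m pendant '[{"travel":[0.2,0,0],"rot":[0,0.12,0],"fingers":-1},{"travel":[0.4,0.1,0],"rot":[0,0.24,0],"fingers":-1},{"travel":[0.6,0.1,0],"rot":[0,0.36,0],"fingers":-1},{"travel":[0.8,0.15,0],"rot":[0,0.48,0],"fingers":-1},{"travel":[0.95,0.15,0],"rot":[0,0.6,0],"fingers":-1},{"travel":[0.95,0.15,0],"rot":[0.002,0.75,-0.003],"fingers":-1},{"travel":[0.95,0.15,0],"rot":[0.002,0.75,-0.003],"fingers":-1},{"travel":[0.95,0.15,0],"rot":[0.002,0.75,-0.003],"fingers":-1}]'>/dev/null
python3 w.py 0.5055 0.3915 0.0988 102.8 45
```

```text
t 16.9 tcp [0.5125 0.3217 0.2139] yaw 102.31 toolz [-0.156  0.687 -0.709] q [ 0.09  0.4  -0.13  1.18  0.77  1.38] F [ 0.2  0.3 -0.3] gap 0.0341 grip 25.9
travel [-0.264  0.073  1.09 ]
rot [ 0.     0.003 -0.006]
```

```bash
python3 -m pendant '[{"travel":[-0.1,0.03,0.35],"rot":[0,0,0],"fingers":-1},{"travel":[-0.2,0.07,0.7],"rot":[0,0,0],"fingers":-1},{"travel":[-0.264,0.073,0.95],"rot":[0,0.003,-0.006],"fingers":-1},{"travel":[-0.264,0.073,0.95],"rot":[0,0.003,-0.006],"fingers":-1},{"travel":[-0.264,0.073,0.95],"rot":[0,0.003,-0.006],"fingers":-1},{"travel":[-0.264,0.073,0.95],"rot":[0,0.003,-0.006],"fingers":-1}]'>/dev/null
python3 w.py 0.5111 0.3673 0.0599 102.8 45
python3 - <<'E'
from fit import *
im,_=env.read_camera('side'); a=cv2.resize(im[200:330,90:220],None,fx=3,fy=3,interpolation=2)
im,_=env.read_camera('top'); b=cv2.resize(im[150:280,50:180],None,fx=3,fy=3,interpolation=2)
cv2.imwrite('pics/cr1.png',np.hstack([a,b]))
E
```

```text
t 17.5 tcp [0.5092 0.3824 0.1145] yaw 103.4 toolz [-0.154  0.692 -0.706] q [ 0.19  0.49 -0.26  0.85  0.79  1.52] F [-0.5 -0.1 -1.1] gap 0.0338 grip 25.9
travel [-0.411 -0.016  0.232]
rot [ 0.003 -0.002  0.007]
```

View pics/cr1.png

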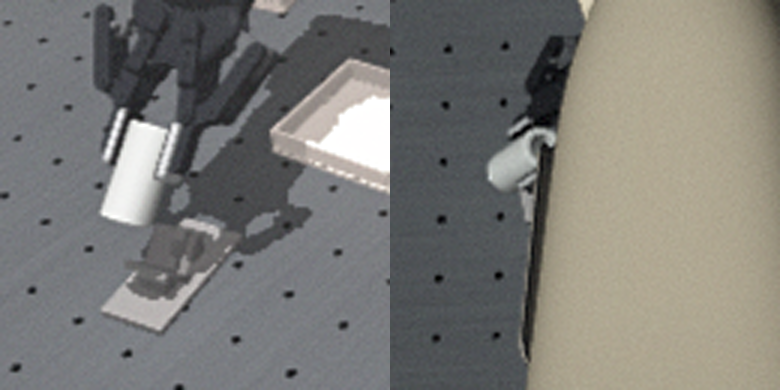

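Crop: the sleeve is tilted at 45° above the cradle and lined up with its trough (side crop, sleeve end at (130,215), trough around (165,250)). I move into the trough, keeping an axial margin.

```bash
python3 -m pendant '[{"travel":[-0.1,-0.01,0.05],"rot":[0.003,-0.002,0.007],"fingers":-1},{"travel":[-0.2,-0.016,0.1],"rot":[0.003,-0.002,0.007],"fingers":-1},{"travel":[-0.3,-0.016,0.15],"rot":[0.003,-0.002,0.007],"fingers":-1},{"travel":[-0.36,-0.016,0.18],"rot":[0.003,-0.002,0.007],"fingers":-1},{"travel":[-0.36,-0.016,0.18],"rot":[0.003,-0.002,0.007],"fingers":-1},{"travel":[-0.36,-0.016,0.18],"rot":[0.003,-0.002,0.007],"fingers":-1},{"travel":[-0.36,-0.016,0.18],"rot":[0.003,-0.002,0.007],"fingers":-1}]'>/dev/null
python3 w.py 0.5111 0.3673 0.0599 102.8 45
```

```text
t 18.3 tcp [0.5096 0.3672 0.0666] yaw 102.63 toolz [-0.16   0.689 -0.707] q [ 0.16  0.55 -0.3   0.79  0.78  1.49] F [ 0.   0.6 -0.4] gap 0.034 grip 25.9
travel [-0.041  0.012  0.038]
rot [-0.003 -0.001 -0.002]
```

```bash
python3 -m pendant '[{"travel":[-0.01,0.006,0],"rot":[0,0,0],"fingers":-1},{"travel":[-0.02,0.012,0.0],"rot":[0,0,0],"fingers":-1},{"travel":[-0.03,0.012,0.0],"rot":[0,0,0],"fingers":-1},{"travel":[-0.035,0.012,0.0],"rot":[0,0,0],"fingers":-1},{"travel":[-0.035,0.012,0.0],"rot":[0,0,0],"fingers":-1},{"travel":[-0.035,0.012,0.0],"rot":[0,0,0],"fingers":-1}]'>/dev/null
python3 w.py 0.5111 0.3673 0.0599 102.8 45
```

```text
t 18.9 tcp [0.5119 0.365  0.064 ] yaw 102.68 toolz [-0.159  0.69  -0.706] q [ 0.16  0.56 -0.29  0.79  0.78  1.48] F [-0.2  1.8  1.8] gap 0.0342 grip 25.9
travel [-0.01  -0.002  0.039]
rot [-0.002 -0.002 -0.001]
```

```bash
python3 -m pendant '[{"travel":[0,0,0.015],"rot":[0,0,0],"fingers":-1},{"travel":[0,0,0.03],"rot":[0,0,0],"fingers":-1},{"travel":[0,0,0.038],"rot":[0,0,0],"fingers":-1},{"travel":[0,0,0.038],"rot":[0,0,0],"fingers":-1},{"travel":[0,0,0.038],"rot":[0,0,0],"fingers":-1}]'>/dev/null
python3 w.py 0.5111 0.3673 0.0599 102.8 45
```

```text
t 19.4 tcp [0.5117 0.3677 0.0609] yaw 102.69 toolz [-0.158  0.69  -0.706] q [ 0.16  0.56 -0.3   0.78  0.78  1.49] F [ 2.1 -1.6  5.8] gap 0.0342 grip 26.3
travel [-0.007 -0.006  0.005]
rot [-0.001 -0.001 -0.001]
```

```bash
python3 -m pendant '[{"travel":[0,0,0],"rot":[0,0,0],"fingers":-0.1},{"travel":[0,0,0],"rot":[0,0,0],"fingers":0.2},{"travel":[0,0,0],"rot":[0,0,0],"fingers":0.3},{"travel":[0,0,0],"rot":[0,0,0],"fingers":0.3},{"travel":[0,0,-0.15],"rot":[0,0,0],"fingers":0.3},{"travel":[0,0,-0.4],"rot":[0,0,0],"fingers":0.3},{"travel":[0,0,-0.8],"rot":[0,0,0],"fingers":0.3},{"travel":[0,0,-1],"rot":[0,0,0],"fingers":0.3},{"travel":[0,0,-1],"rot":[0,0,0],"fingers":0.3}]'>/dev/null
python3 w.py 0.5 0.25 0.2 90
python3 - <<'E'
from fit import *
from m3 import cradle
im,d=env.read_camera('side'); cv2.imwrite('pics/cr2.png',cv2.resize(im[200:330,90:220],None,fx=4,fy=4,interpolation=2))
K,Rm,t,_=cam('side')
a=np.array([.157,-.689,.707]); s=np.array([.5033,.4014,.025]); x=np.array([-.157,.689,.707]); y=np.cross(a,x)
def sl(*p):
    o=s+np.array(p); th=np.linspace(0,2*np.pi,48,endpoint=False)[:,None]; c=.017*(np.cos(th)*x+np.sin(th)*y); return [np.r_[o+c,o+.064*a+c]]
for o in env.outline_of('side','sleeve_a'):
    if np.hypot(*(np.array(o['xy'])-(148,280)))<25: print(o['conf'],o['xy'],fit('side',o['mask'],lambda u,v:sl(*(u*a+v*y)),(0,0)))
E
```

```text
t 20.3 tcp [0.5326 0.2833 0.1474] yaw 102.69 toolz [-0.154  0.69  -0.707] q [ 0.02  0.5  -0.16  1.12  0.76  1.28] F [-0.3 -0.4  0.1] gap 0.0552 grip 0.0
travel [ 0.161 -0.326 -0.459]
rot [-0.082 -0.747  0.2  ]
0.85 [147.2, 275.1] (array([ 0.0009, -0.0011]), np.float64(0.798))
```

View pics/cr2.png

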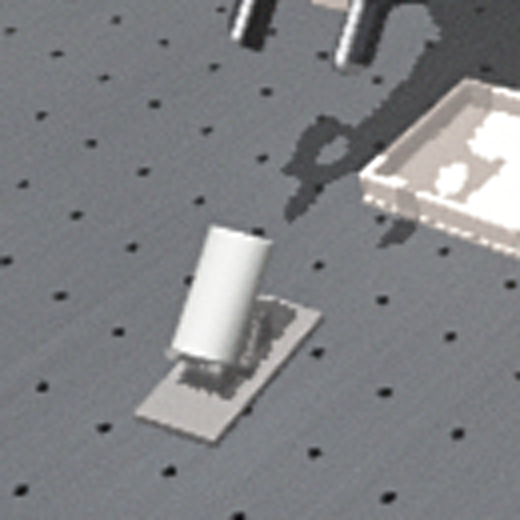

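The picture shows sleeve_a lying in the cradle at (220,295), seated against the stop. Next I go to the second sleeve.

```bash
python3 -m pendant '[{"travel":[-0.1,0,-0.3],"rot":[0,-0.1,0],"fingers":0.3},{"travel":[-0.2,-0.1,-0.6],"rot":[-0.027,-0.25,0.067],"fingers":0.3},{"travel":[-0.39,-0.22,-0.98],"rot":[-0.041,-0.374,0.1],"fingers":0.3},{"travel":[-0.39,-0.22,-0.98],"rot":[-0.055,-0.5,0.133],"fingers":0.3},{"travel":[-0.39,-0.22,-0.98],"rot":[-0.068,-0.623,0.167],"fingers":0.3},{"travel":[-0.39,-0.22,-0.98],"rot":[-0.082,-0.747,0.2],"fingers":0.3},{"travel":[-0.39,-0.22,-0.98],"rot":[-0.082,-0.747,0.2],"fingers":0.3}]'>/dev/null
python3 w.py 0.519 -0.395 0.13 90
```

```text
t 21.1 tcp [0.5287 0.1693 0.1941] yaw 90.51 toolz [-0.005 -0.001 -1.   ] q [ 0.17  0.3  -0.11  1.17 -0.    1.73] F [-0.1  0.8  0.3] gap 0.0555 grip 0.0
travel [-4.701 -0.12   0.54 ]
rot [-0.005  0.001  0.009]
```

```bash

python3 -m pendant '[{"travel":[-0.4,0,0],"rot":[0,0,0.009],"fingers":0.3},{"travel":[-0.8,0,0],"rot":[-0.005,0.001,0.009],"fingers":0.3},{"travel":[-1,0,0],"rot":[-0.005,0.001,0.009],"fingers":0.3}]'>/dev/null
python3 -m pendant '[{"travel":[-0.4,0,0],"rot":[0,0,0],"fingers":0.3},{"travel":[-0.8,0,0],"rot":[0,0,0],"fingers":0.3},{"travel":[-1,0,0],"rot":[0,0,0],"fingers":0.3}]'>/dev/null
python3 -m pendant '[{"travel":[-0.4,0,0],"rot":[0,0,0],"fingers":0.3},{"travel":[-0.8,0,0],"rot":[0,0,0],"fingers":0.3},{"travel":[-1,0,0],"rot":[0,0,0],"fingers":0.3}]'>/dev/null
python3 -m pendant '[{"travel":[-0.4,0,0],"rot":[0,0,0],"fingers":0.3},{"travel":[-0.8,0,0],"rot":[0,0,0],"fingers":0.3},{"travel":[-1,0,0],"rot":[0,0,0],"fingers":0.3},{"travel":[-1,0,0],"rot":[0,0,0],"fingers":0.3}]'>/dev/null
python3 w.py 0.519 -0.395 0.12 90
```

```text
t 22.4 tcp [ 0.5277 -0.3172  0.1924] yaw 89.45 toolz [ 0.     0.003 -1.   ] q [-0.67  0.41  0.05  1.21  0.    0.91] F [-0.1  0.3  0.7] gap 0.0553 grip 0.0
travel [-0.651 -0.066  0.601]
rot [ 0.    -0.003 -0.009]
```

```bash

python3 -m pendant '[{"travel":[-0.35,-0.066,0.2],"rot":[0,-0.003,-0.009],"fingers":0.3},{"travel":[-0.651,-0.066,0.4],"rot":[0,-0.003,-0.009],"fingers":0.3},{"travel":[-0.651,-0.066,0.6],"rot":[0,-0.003,-0.009],"fingers":0.3},{"travel":[-0.651,-0.066,0.6],"rot":[0,-0.003,-0.009],"fingers":0.3},{"travel":[-0.651,-0.066,0.6],"rot":[0,-0.003,-0.009],"fingers":0.3}]'>/dev/null
python3 w.py 0.519 -0.395 0.048 90
```

```text
t 22.9 tcp [ 0.5196 -0.3904  0.1216] yaw 90.26 toolz [-0.001  0.001 -1.   ] q [-0.77  0.52  0.04  1.09  0.    0.8 ] F [ 0.2  0.4 -0.2] gap 0.0555 grip 0.0
travel [-0.039 -0.004  0.613]
rot [-0.001 -0.001  0.004]
```

```bash

python3 -m pendant '[{"travel":[0,0,0],"rot":[0,0,0],"fingers":0.3},{"travel":[0,0,0],"rot":[0,0,0],"fingers":0.3}]'>/dev/null
python3 w.py 0.519 -0.395 0.048 90
```

```text
t 23.1 tcp [ 0.5211 -0.3918  0.1245] yaw 90.27 toolz [ 0.003 -0.004 -1.   ] q [-0.77  0.52  0.04  1.09 -0.    0.8 ] F [-0.9 -0.1  0.3] gap 0.0559 grip 0.0
travel [-0.025 -0.019  0.637]
rot [0.003 0.003 0.005]
```

```bash

python3 -m pendant '[{"travel":[-0.025,-0.015,0.1],"rot":[0,0,0.004],"fingers":0.3},{"travel":[-0.025,-0.015,0.35],"rot":[0,0,0.004],"fingers":0.3},{"travel":[-0.025,-0.015,0.615],"rot":[0,0,0.004],"fingers":0.3},{"travel":[-0.025,-0.015,0.615],"rot":[0,0,0.004],"fingers":0.3},{"travel":[-0.025,-0.015,0.615],"rot":[0,0,0.004],"fingers":0.3},{"travel":[-0.025,-0.015,0.615],"rot":[0,0,0.004],"fingers":0.3}]'>/dev/null
python3 w.py 0.519 -0.395 0.048 90
```

```text
t 23.7 tcp [ 0.5193 -0.3962  0.0507] yaw 89.95 toolz [ 0.003 -0.004 -1.   ] q [-0.77  0.58 -0.05  0.94 -0.    0.8 ] F [ 0.4 -0.3  1.4] gap 0.0557 grip 0.0
travel [ 0.01  -0.002  0.022]
rot [ 0.002  0.004 -0.001]
```

```bash

python3 -m pendant '[{"travel":[0.008,0,0.012],"rot":[0.002,0.003,0],"fingers":0.3},{"travel":[0.008,0,0.012],"rot":[0.002,0.003,0],"fingers":0.3},{"travel":[0.008,0,0.012],"rot":[0.002,0.003,0],"fingers":0.3}]'>/dev/null
python3 w.py 0.519 -0.395 0.048 90
python3 -m pendant '[{"travel":[0,0,0],"rot":[0,0,0],"fingers":-1},{"travel":[0,0,0],"rot":[0,0,0],"fingers":-1},{"travel":[0,0,0],"rot":[0,0,0],"fingers":-1},{"travel":[0,0,0],"rot":[0,0,0],"fingers":-1},{"travel":[0,0,0],"rot":[0,0,0],"fingers":-1}]' 25 >/dev/null
python3 w.py 0.519 -0.395 0.048 90
```

```text
t 24.0 tcp [ 0.5187 -0.3948  0.0484] yaw 89.95 toolz [-0. -0. -1.] q [-0.77  0.58 -0.05  0.94 -0.    0.8 ] F [ 0.1  0.1 -0.4] gap 0.0556 grip 0.0
travel [-0.002  0.002  0.003]
rot [-0.     0.    -0.001]
t 24.5 tcp [ 0.5185 -0.3945  0.0479] yaw 89.95 toolz [-0.001  0.001 -1.   ] q [-0.77  0.58 -0.05  0.94 -0.    0.8 ] F [-0.1 -0.2  5.3] gap 0.0337 grip 24.8
travel [-0.004  0.004 -0.001]
rot [-0.001 -0.001 -0.001]
```

```bash

python3 -m pendant '[{"travel":[0,0,-0.3],"rot":[0,0,0],"fingers":-1},{"travel":[0,0,-0.7],"rot":[0,0,0],"fingers":-1},{"travel":[0.3,0,-0.8],"rot":[0,0,0],"fingers":-1},{"travel":[0.6,0,-0.8],"rot":[0,0,0],"fingers":-1},{"travel":[1,0.1,-0.8],"rot":[0,0,0],"fingers":-1}]'>/dev/null
python3 -m pendant '[{"travel":[0.4,0,0],"rot":[0,0,0],"fingers":-1},{"travel":[0.7,0.1,0],"rot":[0,0,0],"fingers":-1},{"travel":[1,0.1,0],"rot":[0,0,0],"fingers":-1},{"travel":[1,0.1,0],"rot":[0,0,0],"fingers":-1},{"travel":[1,0.1,0],"rot":[0,0,0],"fingers":-1}]'>/dev/null
python3 w.py 0.5431 -0.0316 0.13 90
```

```text
t 25.5 tcp [ 0.5425 -0.1535  0.1432] yaw 90.07 toolz [-0.002  0.001 -1.   ] q [-0.42  0.35 -0.17  1.05 -0.    1.15] F [ 0.7 -0.1 -1.1] gap 0.0339 grip 25.4
travel [1.016 0.006 0.111]
rot [-0.002 -0.001  0.001]
```

```bash

python3 -m pendant '[{"travel":[0.4,0,0],"rot":[0,0,0],"fingers":-1},{"travel":[0.7,0,0],"rot":[0,0,0],"fingers":-1},{"travel":[0.9,0,0.05],"rot":[0,0,0],"fingers":-1},{"travel":[1,0,0.1],"rot":[0,0,0],"fingers":-1},{"travel":[1,0,0.1],"rot":[0,0,0],"fingers":-1},{"travel":[1,0,0.1],"rot":[0,0,0],"fingers":-1},{"travel":[1,0,0.1],"rot":[0,0,0],"fingers":-1},{"travel":[1,0,0.1],"rot":[0,0,0],"fingers":-1}]'>/dev/null
python3 w.py 0.5431 -0.0316 0.1 90
python3 - <<'E'
from fit import *
s=st(); p=s['tcp_pos']; z=p[2]-.048
im,d=env.read_camera('side')
K,Rm,t,_=cam('side'); im=cv2.resize(im[110:230,190:320],None,fx=5,fy=5,interpolation=2)
for q in [*circ(p[0],p[1],.017,z),*circ(.5431,-.0316,.0065,.053)]:
    c=Rm@q+t; uv=c[:2]/c[2]*K[0,0]+K[:2,2]; cv2.circle(im,(int((uv[0]-190+.5)*5),int((uv[1]-110+.5)*5)),1,(0,0,255),-1)
cv2.imwrite('pics/side2.png',im)
E
```

```text
t 26.3 tcp [ 0.5431 -0.0358  0.132 ] yaw 89.85 toolz [-0.001  0.001 -1.   ] q [-0.21  0.32 -0.24  1.01  0.    1.36] F [ 0.1 -0.9 -1.8] gap 0.0342 grip 25.4
travel [ 0.035 -0.     0.266]
rot [-0.001 -0.001 -0.003]
```

View pics/side2.png

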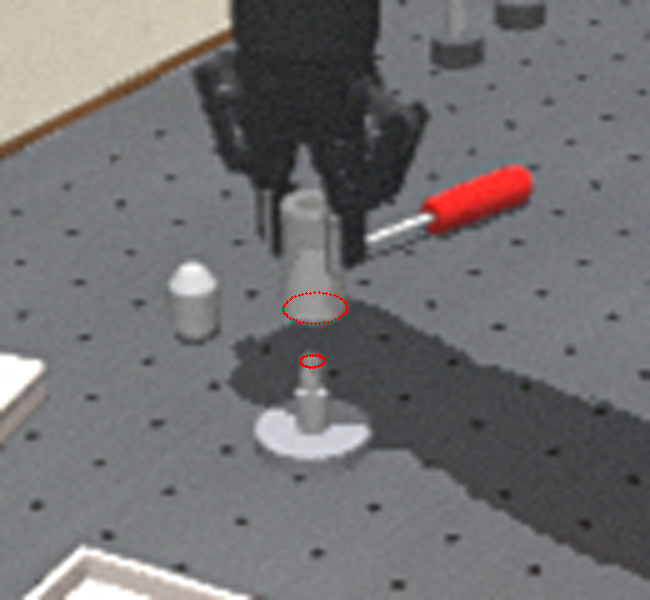

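The projected lower rim matches the sleeve's end at (315,308), and the pin tip is at (312,360). I correct 4 mm and lower it.

```bash

python3 -m pendant '[{"travel":[0.03,0,0],"rot":[0,0,0],"fingers":-1},{"travel":[0.03,0,0.05],"rot":[0,0,0],"fingers":-1},{"travel":[0.03,0,0.1],"rot":[0,0,0],"fingers":-1},{"travel":[0.03,0,0.14],"rot":[0,0,0],"fingers":-1},{"travel":[0.03,0,0.14],"rot":[0,0,0],"fingers":-1},{"travel":[0.03,0,0.14],"rot":[0,0,0],"fingers":-1}]'>/dev/null
python3 w.py 0.5431 -0.0316 0.1 90
```

```text
t 26.95 tcp [ 0.5425 -0.0308  0.1146] yaw 89.95 toolz [-0.002  0.001 -1.   ] q [-0.2   0.33 -0.27  0.97  0.    1.37] F [ 0.4 -0.6 -0. ] gap 0.0342 grip 25.4
travel [-0.007  0.005  0.122]
rot [-0.002 -0.001 -0.001]
```

```bash

python3 -m pendant '[{"travel":[-0.006,0.002,0.04],"rot":[0,0,0],"fingers":-1},{"travel":[-0.006,0.002,0.07],"rot":[0,0,0],"fingers":-1},{"travel":[-0.006,0.002,0.1],"rot":[0,0,0],"fingers":-1},{"travel":[-0.006,0.002,0.12],"rot":[0,0,0],"fingers":-1},{"travel":[-0.006,0.002,0.14],"rot":[0,0,0],"fingers":-1},{"travel":[-0.006,0.002,0.14],"rot":[0,0,0],"fingers":-1},{"travel":[-0.006,0.002,0.14],"rot":[0,0,0],"fingers":-1}]'>/dev/null
python3 w.py 0.5431 -0.0316 0.0865 90
```

```text
t 27.65 tcp [ 0.543  -0.0316  0.0982] yaw 89.95 toolz [-0.001  0.001 -1.   ] q [-0.21  0.35 -0.29  0.93  0.    1.37] F [ 0.2  0.1 -1.2] gap 0.0342 grip 25.4
travel [-0.     0.001  0.097]
rot [-0.001 -0.001 -0.001]
```

```bash

python3 -m pendant '[{"travel":[0,0,0.03],"rot":[0,0,0],"fingers":-1},{"travel":[0,0,0.06],"rot":[0,0,0],"fingers":-1},{"travel":[0,0,0.08],"rot":[0,0,0],"fingers":-1},{"travel":[0,0,0.09],"rot":[0,0,0],"fingers":-1},{"travel":[0,0,0.097],"rot":[0,0,0],"fingers":-1},{"travel":[0,0,0.097],"rot":[0,0,0],"fingers":-1},{"travel":[0,0,0.097],"rot":[0,0,0],"fingers":-1}]'>/dev/null
python3 w.py 0.5431 -0.0316 0.085 90
```

```text
t 28.35 tcp [ 0.5431 -0.0316  0.0866] yaw 89.95 toolz [-0.001  0.001 -1.   ] q [-0.21  0.36 -0.31  0.9   0.    1.37] F [-0.2 -1.7 -1. ] gap 0.0338 grip 25.4
travel [-0.     0.     0.013]
rot [-0.001 -0.001 -0.001]
```

```bash

python3 -m pendant '[{"travel":[0,0,0.008],"rot":[0,0,0],"fingers":-1},{"travel":[0,0,0.014],"rot":[0,0,0],"fingers":-1},{"travel":[0,0,0.02],"rot":[0,0,0],"fingers":-1},{"travel":[0,0,0.02],"rot":[0,0,0],"fingers":-1},{"travel":[0,0,0.02],"rot":[0,0,0],"fingers":-1}]'>/dev/null
python3 w.py 0.5431 -0.0316 0.085 90
```

```text
t 28.85 tcp [ 0.5431 -0.0316  0.0846] yaw 89.95 toolz [-0.001  0.001 -1.   ] q [-0.21  0.36 -0.31  0.9   0.    1.37] F [-2.6 -0.7  4.3] gap 0.0341 grip 25.8
travel [ 0.    -0.    -0.003]
rot [-0.001 -0.001 -0.001]
```

```bash

python3 -m pendant '[{"travel":[0,0,0.005],"rot":[0,0,0],"fingers":-1},{"travel":[0,0,0.008],"rot":[0,0,0],"fingers":-1},{"travel":[0,0,0.008],"rot":[0,0,0],"fingers":-1},{"travel":[0,0,0.008],"rot":[0,0,0],"fingers":-1}]'>/dev/null
python3 w.py 0.5431 -0.0316 0.085 90
```

```text
t 29.25 tcp [ 0.5432 -0.0317  0.0845] yaw 89.95 toolz [-0.  0. -1.] q [-0.21  0.36 -0.31  0.9   0.    1.37] F [-3.6  0.3 11.2] gap 0.034 grip 26.2
travel [ 0.001 -0.001 -0.004]
rot [-0.    -0.    -0.001]
```

Stopped on the shoulder at 11 N, so it is narrow and goes to the tray.

```bash

python3 -m pendant '[{"travel":[0,0,-0.1],"rot":[0,0,0],"fingers":-1},{"travel":[0,0,-0.3],"rot":[0,0,0],"fingers":-1},{"travel":[0,0,-0.45],"rot":[0,0,0],"fingers":-1},{"travel":[0.3,-0.1,-0.45],"rot":[0,0,0],"fingers":-1},{"travel":[0.6,-0.2,-0.45],"rot":[0,0,0],"fingers":-1},{"travel":[0.9,-0.3,-0.45],"rot":[0,0,0],"fingers":-1}]'>/dev/null
python3 -m pendant '[{"travel":[0.3,0,0],"rot":[0,0,0],"fingers":-1},{"travel":[0.6,-0.05,0.1],"rot":[0,0,0],"fingers":-1},{"travel":[0.9,-0.05,0.2],"rot":[0,0,0],"fingers":-1},{"travel":[0.9,-0.05,0.3],"rot":[0,0,0],"fingers":-1},{"travel":[0.9,-0.05,0.3],"rot":[0,0,0],"fingers":-1},{"travel":[0.9,-0.05,0.3],"rot":[0,0,0],"fingers":-1}]'>/dev/null
python3 w.py 0.5005 0.1843 0.0525 90
```

```text
t 30.45 tcp [0.501  0.1838 0.1013] yaw 89.92 toolz [-0.002  0.    -1.   ] q [ 0.2   0.33 -0.31  0.93  0.    1.77] F [ 1.1  0.1 -1.9] gap 0.0338 grip 25.5
travel [ 0.004 -0.003  0.407]
rot [-0.002 -0.    -0.001]
```

```bash

python3 -m pendant '[{"travel":[0,0,0.15],"rot":[0,0,0],"fingers":-1},{"travel":[0,0,0.28],"rot":[0,0,0],"fingers":-1},{"travel":[0,0,0.35],"rot":[0,0,0],"fingers":-1},{"travel":[0,0,0.38],"rot":[0,0,0],"fingers":-1},{"travel":[0,0,0.4],"rot":[0,0,0],"fingers":-1},{"travel":[0,0,0.405],"rot":[0,0,0],"fingers":-1},{"travel":[0,0,0.405],"rot":[0,0,0],"fingers":-1}]'>/dev/null
python3 w.py 0.5005 0.1843 0.0525 90
```

```text
t 31.15 tcp [0.5016 0.1845 0.0534] yaw 89.94 toolz [-0.001  0.001 -1.   ] q [ 0.2   0.38 -0.37  0.82  0.    1.77] F [-0.9  0.5 -2.1] gap 0.0335 grip 25.6
travel [-0.002 -0.009  0.007]
rot [-0.001 -0.001 -0.001]
```

Nearly at the floor: lower until it touches, then release and rise.

```bash

python3 -m pendant '[{"travel":[0,0,0.006],"rot":[0,0,0],"fingers":-1},{"travel":[0,0,0.012],"rot":[0,0,0],"fingers":-1},{"travel":[0,0,0.012],"rot":[0,0,0],"fingers":-1},{"travel":[0,0,0.012],"rot":[0,0,0],"fingers":-1}]'>/dev/null
python3 w.py
python3 -m pendant '[{"travel":[0,0,0],"rot":[0,0,0],"fingers":-0.2},{"travel":[0,0,0],"rot":[0,0,0],"fingers":0.2},{"travel":[0,0,0],"rot":[0,0,0],"fingers":0.3},{"travel":[0,0,0],"rot":[0,0,0],"fingers":0.3},{"travel":[0,0,-0.2],"rot":[0,0,0],"fingers":0.3},{"travel":[0,0,-0.6],"rot":[0,0,0],"fingers":0.3},{"travel":[0,0,-1],"rot":[0,0,0],"fingers":0.3},{"travel":[-0.4,-0.4,-1],"rot":[0,0,0],"fingers":0.3},{"travel":[-0.8,-0.8,-1],"rot":[0,0,0],"fingers":0.3},{"travel":[-0.8,-0.8,-1],"rot":[0,0,0],"fingers":0.3}]'>/dev/null
python3 - <<'E'
from fit import *
im,d=env.read_camera('side'); cv2.imwrite('pics/end.png',cv2.resize(im[130:330,90:350],None,fx=3,fy=3,interpolation=2))
for o in env.outline_of('side','sleeve_a'): 
    if o['xy'][0]<300: print(o['conf'],o['xy'],fit('side',o['mask'],lambda x,y:sleeve(x,y,.004),(.5,.184)) if o['xy'][0]>180 else '')
E
python3 w.py
```

```text
t 31.55 tcp [0.5015 0.1846 0.0518] yaw 89.96 toolz [-0.001  0.001 -1.   ] q [ 0.2   0.38 -0.38  0.81  0.    1.77] F [-0.8 -0.3  2.5] gap 0.0341 grip 25.7
0.73 [182.8, 191.7] (array([0.5  , 0.184]), np.float64(0.0))
0.64 [212.6, 234.1] (array([0.5004, 0.1855]), np.float64(0.856))
0.62 [145.5, 275.4] 
t 32.65 tcp [0.4012 0.0867 0.1711] yaw 89.79 toolz [-0.005  0.    -1.   ] q [ 0.02  0.04 -0.48  1.05  0.    1.59] F [0.3 0.1 0.3] gap 0.0554 grip 0.0
```

View pics/end.png

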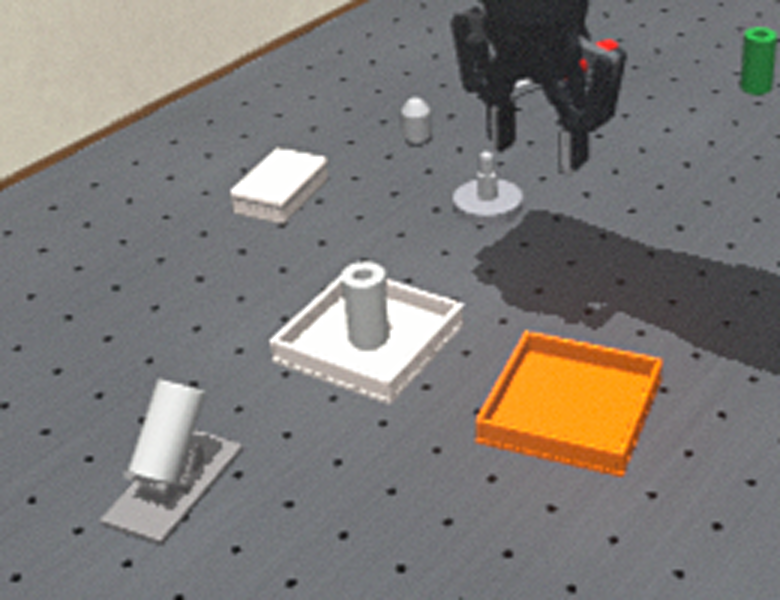

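The narrow sleeve stands upright in the middle of the white tray at (365,305), the wide one lies in the cradle at (165,430), and the gripper is clear of everything. I hand in.

```bash
python3 -c "
from workcell import env
print(env.hand_in())"
```

```text
the job is handed in; nothing more can be done
None
```

The job is handed in, but it returned no verdict: the wide-bored sleeve went down to the foot and lies in the cradle, and the narrow one stopped on the shoulder and stands upright in the white tray, about 33 s in.

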